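Clamp the blue canister's lid shut with its wire bail

ROBOT

A 7-joint arm with a two-finger parallel gripper is mounted at the origin on the work surface. World frame = base frame: x ahead of the robot, y to its left, z up, the work surface at z = 0. Lengths are in m, angles in rad, forces in N, time in s.
With the tool pointing down it reaches from about 0.425 to 0.95 m from the base axis. Payload 4.7 kg.
Tool frame: the origin (TCP) lies midway between the tips of the shut fingers; the grasp point (between the pads) lies env.tcp_to_grasp behind it (env.tcp_to_grasp is the distance from the TCP to the grasp point, in m); z points along the fingers, y is the line along which they close (so a half turn about z gives the same grasp; the last joint's range is limited). The gripper opens to 87 mm and grips with 3 to 60 N. Pads are 19 mm wide; open, the fingers measure 117 mm over their backs; the gripper's body (75 mm by 190 mm) begins 51 mm behind the grasp point.
Start: joints at [1.241, 0.469, -0.049, 1.532, 0.024, 1.141, -0.082], TCP at [0.2, -0.645, 0.223] pointing down, gripper open.
Joint ranges: [-2.59, 2.59], [-0.33, 1.99], [-1.39, 1.29], [0.1, 2.45], [-1.04, 4.18], [0.21, 1.99], [-2.66, 2.66]. Speed limits (rad/s): [2.57, 2.57, 3.14, 3.14, 3.14, 3.14, 3.14].

INTERFACE

Orientations are given as a 3x3 rotation matrix whose columns are the frame's x, y, z axes.
In Python, from rig import env gives the robot as it stands. The module is installed in compiled form; this text tells all that it offers.
- The arm moves only by the shell command python3 -m pendant 'ROWS' [FORCE]. ROWS is JSON, a list of rows, each an object with "turn": the turn, a rotation vector about the tool's x, y, z in degrees, a list of three; "slide": the shift along the tool's x, y, z in cm, a list of three; "jaw": the opening, from 0 (shut) to 1 (fully open). In form: [{"turn": [ax, ay, az], "slide": [x, y, z], "jaw": jaw}, ...]. A call has 1 to 10 rows; each row is the pose to reach, as a shift and turn from the pose commanded when the call began, along the tool's axes at that moment; what a row does not reach only later rows make up. A row lasts 1/12 s, in which the tool goes at most 41.7 mm and 7.16 degrees, less where a joint would pass 70% of its speed; a pose out of reach is approached as far as the arm can. A call with a gripper value outside its range is refused whole. The fingers move at their own pace and stop on an object; FORCE is the grip in N (left out, the last holds). Time passes only in rows, so rows that repeat a pose let the fingers close. It gives the time, the measured TCP pose, the force, the opening and the grip force at its end, in the units of the state.
- env.observe(): the state, without advancing time (a new reading comes with each control period).
- env.capture(name): name is "side" or "top" or "wrist"; returns a dict with "image" (420x560x3 uint8, blue, green, red), "fovy" (degrees; the focal length in pixels is half the picture's height over the tangent of half this angle, whatever the lens; pixels are square), "cx", "cy" (the principal point, pixels), "origin" and "rotation" of the camera in the world; the wrist camera has in their place "tool_from_camera" (4x4, takes a point from camera to tool coordinates, whose origin is the TCP and whose axes are the flange's). Camera axes: x right, y down, z forward; pixel columns grow to the right and rows downward; lengths in m; the calibration is good to about 2 mm. The wrist camera is an equidistant fisheye: a pixel r from the principal point sees the ray r / f radians off the axis. A picture is of the moment at which its call begins: read the wrist's pose just before it. There is no depth.
- env.close_job(): hands the job in; it is judged then, once.
Trained networks look in a picture, given as the dict that the camera call returned (one of the last four; its "shot" number tells which), for a name from the list of things; names that differ only in an ending like _2 or _b are one class to them, and where a whole thing is asked for, a point or a joint stands for the part that bears it (a point fixed in the world has none). Each returns a list of dicts, best first, with "conf" (0 to 1); they miss things now and then, are a little off and sometimes report something else, mostly with a low value. They report only what shows in the picture. A call takes as long as a camera call. They do not tell look-alikes from the thing itself.
- env.look_for(picture, name): "location" ([x, y, z] in m, in world coordinates, good to about 4 mm: the middle of the surface that is visible of it).
The state is a dict: "t": time; "joint_pos": joint angles; "dq": joint speeds; "joint_torque": joint torques, N m; "tool_pos": TCP position; "tool_rot": TCP orientation; "ft_force": force on the tool from outside, world axes, zero at the start; "moment": the same for the moment, N m; "finger_gap": opening from 0.0 (shut) to 1.0 (fully open); "finger_force": force on a finger pad.
Only numpy, scipy, OpenCV 4.12 (cv2) and the standard library are available. Lean on these libraries where they do the work, as an engineer would, in place of code of your own. Each camera call takes 0.05 s, during which the arm holds its last target. There are 200 camera calls.

TASK

Clamp the blue-lidded canister shut: swing its wire bail up over the lid and down to the front, over centre, until it snaps fully home and stays there by itself, then let go. The yellow-lidded canister is still in use, so leave its bail standing open.

Things in the scene. Friction and masses are not known exactly. Their poses are not given: they have to be found in the camera images.
- blue_canister: Canister to clamp: aluminium can 100 mm across, 108 high, blue band, blue lid (99 across, top at z = 127 mm, 6 mm less once clamped), bolted to the bench. Origin: can's axis at bench level; x away from the robot at yaw 0, y left, z up; FRONT is -x. Bail pivots on the line x = 0, z = 115 mm along y. A steel rest for the wire juts out in front to x = -65, top at z = 110; beyond it nothing.
- blue_grip (a point): Centre of the blue grip sleeve, 11 mm thick, 44 long, parallel to the canister's y axis, at the end of its bail (a tapering loop of 6 mm dark wire, 118 mm wide at the pivots). It lies 88 mm from the pivot line: at bail angle q it is at x = 88 cos(0.9 + q), y = 0, z = 115 + 88 sin(0.9 + q) mm in the canister's frame.
- blue_bail (a joint): Bail angle q, rad: 0 open, leaning back to +x, 0.9 above level; 0.67 upright; 2.24 home, level in front (-x). Starts at 0 to 0.35 and stays put there. Past upright the lid's sprung gasket resists, up to about 8 N at the grip near q = 1.25; dead centre is 1.93. Let go between 0.7 and 1.9 it springs back to about 0.5; past 2.0 it snaps home by itself and stays.
- yellow_bail (a joint): Bail angle of the other canister, same make and size with yellow band, lid and grip, also bolted down; counted like the blue one's. Starts open at 0 to 0.35 and must stay open (below 0.6). It stands to the left or right of the blue one, 220 mm or more away between centres.
Mind the look-alikes: they are no part of the job. Leave any purple look-alike of the part that bears yellow_bail alone. What is shaped like the blue_canister but brown is not meant.

How it is judged:
At the end, for the whole second after the job is handed in: The blue canister's bail has been let go and rests over centre at the front, at 2.1 rad or more (fully home is 2.24), at rest; the yellow canister's bail is still open (below 0.6 rad) (value of joint blue_bail above 2.1 rad and velocity of joint blue_bail between -0.1 and 0.1 rad/s and value of joint yellow_bail below 0.6 rad); the robot touches nothing.
It fails at once if the yellow canister's bail is swung over (0.6 rad or more) (value of joint yellow_bail above 0.6 rad).
It also fails if it takes over 35 s, if anything falls off the work surface, if the arm or the gripper's body presses on something with over 40 N, if the wrist force passes 120 N, or if a joint passes its speed limit or range.

## Working session

There is one attempt and no reset: what is moved stays moved. The work goes in short steps, Python scripts to look and compute and a shell command to move; the robot and the scene stay as the last step left them, time stands still between calls to the robot, and variables do not carry over. Pictures are saved under pics/ and viewed, at most 10 in all, crops included, and the job is handed in when it is done.

```bash
mkdir -p pics
python3 - <<'E'
from rig import env
import cv2,numpy as np
s=env.observe();print(s['t'],s['tool_pos'],np.round(s['tool_rot'],3).tolist(),s['finger_gap'],env.tcp_to_grasp)
ims=[]
for n in['top','side']:
    p=env.capture(n);cv2.imwrite(f'pics/{n}0.png',p['image'])
    print(n,p['fovy'],p['cx'],p['cy'],np.round(p['origin'],3).tolist(),np.round(p['rotation'],3).tolist())
    for o in['blue_canister','blue_grip','yellow_bail']:
        print(o,[(np.round(d['location'],3).tolist(),round(d['conf'],2)) for d in env.look_for(p,o)])
E
```

```text
0.0 [ 0.19982925 -0.64409865  0.22148736] [[0.955, 0.296, -0.001], [0.296, -0.955, 0.002], [-0.0, -0.002, -1.0]] 0.9987629164262407 0.0187
top 57.563501638439824 277.25539163318336 208.30077751868845 [0.417, -0.052, 1.013] [[0.02, -0.996, 0.085], [-1.0, -0.019, 0.01], [-0.008, -0.085, -0.996]]
blue_canister [([0.55, -0.329, 0.124], 0.94), ([0.553, -0.143, 0.121], 0.64)]
blue_grip [([0.596, -0.15, 0.181], 0.86), ([0.6, -0.352, 0.172], 0.57)]
yellow_bail [([0.602, 0.131, 0.172], 0.7), ([0.4, 0.164, 0.177], 0.65), ([0.384, -0.057, 0.179], 0.56)]
side 47.450609042557886 270.8119444269411 202.56409055711654 [-0.051, 0.653, 0.779] [[-0.786, -0.345, 0.513], [-0.618, 0.458, -0.639], [-0.015, -0.819, -0.574]]
blue_canister [([0.537, -0.112, 0.081], 0.78), ([0.607, 0.149, 0.169], 0.17)]
blue_grip [([0.59, -0.131, 0.166], 0.6), ([0.59, -0.339, 0.16], 0.6)]
yellow_bail [([0.376, -0.039, 0.161], 0.85), ([0.393, 0.188, 0.162], 0.76), ([0.606, 0.146, 0.171], 0.65), ([0.54, -0.112, 0.084], 0.64)]
```

View pics/top0.png

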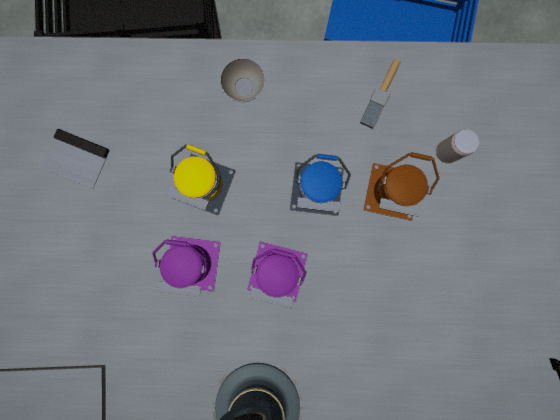

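View pics/side0.png

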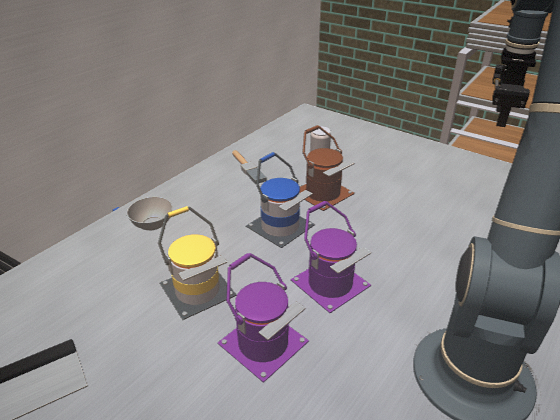

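Candidates in the top picture are blue (321,182), brown (405,186), yellow (196,177), and purple (182,266) and (278,273). The one meant is blue (321,182), because it has the blue lid, blue grip and plain can. I'll confirm it in a crop and fit its pose.

```bash
cat > h.py <<'E'
from rig import env
import cv2,numpy as np
from scipy.optimize import least_squares
def proj(p,X):
    c=(np.atleast_2d(X)-p['origin'])@np.array(p['rotation'])
    f=p['image'].shape[0]/2/np.tan(np.radians(p['fovy'])/2)
    return c[:,:2]/c[:,2:]*f+[p['cx'],p['cy']]
def blobs(p,lo=(100,120,40),hi=(125,255,255)):
    m=cv2.inRange(cv2.cvtColor(p['image'],cv2.COLOR_BGR2HSV),lo,hi)
    n,l,st,c=cv2.connectedComponentsWithStats(m)
    out=[]
    for i in range(1,n):
        if st[i,4]>15:
            pts=np.argwhere(l==i)[:,::-1].astype(float);w,v=np.linalg.eigh(np.cov(pts.T))
            out.append((st[i,4],c[i],v[:,1],pts))
    return out
E
python3 - <<'E'
from h import *
for n in['top','side']:
    p=env.capture(n)
    for a,c,v,pts in blobs(p): 
        if c[1]>50: print(n,a,c.round(1),v.round(2),pts.min(0),pts.max(0))
    if n=='top': cv2.imwrite('pics/c1.png',cv2.resize(p['image'][140:230,270:450],None,fx=4,fy=4,interpolation=cv2.INTER_CUBIC))
E
```

```text
top 92 [326.9 156.6] [-0.99 -0.12] [317. 154.] [337. 159.]
top 1362 [321.  181.6] [-0.87 -0.48] [300. 162.] [341. 202.]
side 37 [267.  156.2] [-0.89  0.45] [261. 153.] [273. 160.]
side 674 [279.9 188.6] [-1.  0.] [261. 178.] [298. 200.]
```

View pics/c1.png

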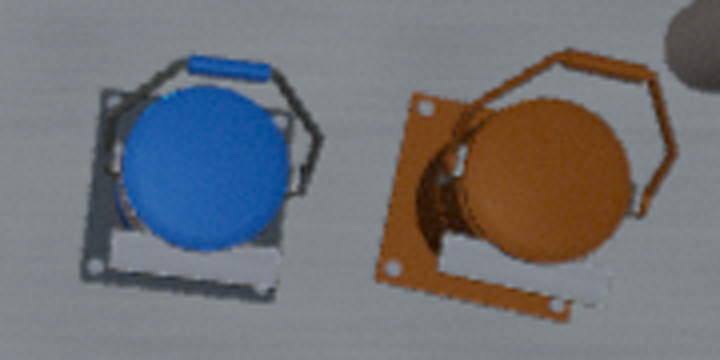

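The crop shows the blue lid at about (321,182), the blue grip at about (327,157) and the steel rest in front (below in the picture). The brown look-alike is to the right. Next I'll fit the pose.

```bash
cat >> h.py <<'E'
def fit():
    P=[env.capture('top'),env.capture('side')];obs=[]
    for p in P:
        b=[x for x in blobs(p) if x[1][1]>50];b.sort(key=lambda x:-x[0]);obs.append((b[0],b[1]))
    def tow(v,X):
        x,y,a,q=v;R=np.array([[np.cos(a),-np.sin(a),0],[np.sin(a),np.cos(a),0],[0,0,1]])
        return np.array(X)@R.T+[x,y,0]
    def res(v):
        q=v[3];r=[]
        g=[.088*np.cos(.9+q),0,.115+.088*np.sin(.9+q)]
        G=tow(v,[g]);L=tow(v,[[0,0,.127]])
        for i,(p,(l,gr)) in enumerate(zip(P,obs)):
            if i==0: r+=list((proj(p,L)[0]-l[1]))
            r+=list(proj(p,G)[0]-gr[1])
        e=proj(P[0],tow(v,[[g[0],.022,g[2]],[g[0],-.022,g[2]]]));d=e[1]-e[0];n=obs[0][1][2]
        r.append((d[0]*n[1]-d[1]*n[0]));return np.array(r)
    s=least_squares(res,[.55,-.14,0,.2]);return s.x,s.fun
E
python3 - <<'E'
from h import *
v,f=fit();print(v.round(4),f.round(2))
E
```

```text
[ 0.5587 -0.1452 -0.1131  0.1464] [ 0.27 -0.49  0.04  0.07  0.16  1.06  0.19]
```

```bash
cat >> h.py <<'E'
from scipy.spatial.transform import Rotation as Ro
V=np.array([.5587,-.1452,-.1131])
def go(pos,yaw=V[2],local=False):
    "slide (cm), turn (deg): tool down, tool y along canister x"
    s=env.observe();R=np.array(s['tool_rot']);a=V[2]
    if local: x,z=pos;pos=[V[0]+x*np.cos(a),V[1]+x*np.sin(a),z]
    y=np.array([np.cos(yaw),np.sin(yaw),0]);z=np.array([0,0,-1.]);T=np.column_stack([np.cross(y,z),y,z])
    print('pos',np.round(pos,4),'slide',(R.T@(np.array(pos)-s['tool_pos'])*100).round(2),'turn',Ro.from_matrix(R.T@T).as_rotvec(degrees=True).round(1))
E
python3 -c "
from h import *
go([.602,-.150,.28])"
```

```text
pos [ 0.602 -0.15   0.28 ] slide [ 53.05 -35.34  -5.74] turn [  0.    0.  -66.3]
```

```bash
python3 -m pendant '[{"turn":[0,0,0],"slide":[0,0,-5.7],"jaw":1},{"turn":[0,0,0],"slide":[0,0,-5.7],"jaw":1},{"turn":[0,0,-33],"slide":[26,-18,-5.7],"jaw":1},{"turn":[0,0,-66.3],"slide":[53,-35.3,-5.7],"jaw":1},{"turn":[0,0,-66.3],"slide":[53,-35.3,-5.7],"jaw":1},{"turn":[0,0,-66.3],"slide":[53,-35.3,-5.7],"jaw":1},{"turn":[0,0,-66.3],"slide":[53,-35.3,-5.7],"jaw":1},{"turn":[0,0,-66.3],"slide":[53,-35.3,-5.7],"jaw":1},{"turn":[0,0,-66.3],"slide":[53,-35.3,-5.7],"jaw":1},{"turn":[0,0,-66.3],"slide":[53,-35.3,-5.7],"jaw":1}]' 40; python3 -c "
from h import *
go([.602,-.150,.28])"
```

```text
t: 1.43
tool_pos: [0.4109, -0.3841, 0.28]
tool_rot: [[0.261, 0.965, 0.0], [0.965, -0.261, -0.001], [-0.001, 0.001, -1.0]]
ft_force: [0.5, 0.5, 0.5]
finger_gap: 0.996
finger_force: 0.0
pos [ 0.602 -0.15   0.28 ] slide [ 2.759e+01  1.234e+01 -1.000e-02] turn [ 0.   0.  -8.7]
```

```bash
python3 -m pendant '[{"turn":[0,0,-8.7],"slide":[27.6,12.3,0],"jaw":1},{"turn":[0,0,-8.7],"slide":[27.6,12.3,0],"jaw":1},{"turn":[0,0,-8.7],"slide":[27.6,12.3,0],"jaw":1},{"turn":[0,0,-8.7],"slide":[27.6,12.3,0],"jaw":1},{"turn":[0,0,-8.7],"slide":[27.6,12.3,0],"jaw":1},{"turn":[0,0,-8.7],"slide":[27.6,12.3,0],"jaw":1},{"turn":[0,0,-8.7],"slide":[27.6,12.3,0],"jaw":1},{"turn":[0,0,-8.7],"slide":[27.6,12.3,0],"jaw":1},{"turn":[0,0,-8.7],"slide":[27.6,12.3,0],"jaw":1},{"turn":[0,0,-8.7],"slide":[27.6,12.3,0],"jaw":1}]'
python3 - <<'E'
from h import *
s=env.observe();p=env.capture('wrist');cv2.imwrite('pics/w1.png',p['image'])
T=np.array(p['tool_from_camera']);f=210/np.tan(np.radians(p['fovy'])/2)
R=np.array(s['tool_rot']);o=s['tool_pos']+R@T[:3,3]
b=sorted([x for x in blobs(p)],key=lambda x:-x[0])[:4]
def ray(px):
    d=np.array(px)-[p['cx'],p['cy']];r=np.hypot(*d);th=r/f
    return R@T[:3,:3]@np.array([*(d/r*np.sin(th)),np.cos(th)])
for a,c,v,pts in b:
    d=ray(c)
    for z in(.127,.191): print(a,c.round(),z,(o+d*(z-o[2])/d[2]).round(4))
for n in ['blue_grip','blue_canister']: print(n,[(np.round(d['location'],3).tolist(),round(d['conf'],2)) for d in env.look_for(p,n)])
go([.602,-.150,.183])
E
```

```text
t: 2.27
tool_pos: [0.6021, -0.1524, 0.2793]
tool_rot: [[0.117, 0.993, -0.001], [0.993, -0.117, -0.001], [-0.001, -0.001, -1.0]]
ft_force: [-0.2, -1.1, -0.2]
finger_gap: 0.996
finger_force: 0.0
7040 [238. 189.] 0.127 [ 0.5628 -0.1454  0.127 ]
7040 [238. 189.] 0.191 [ 0.5728 -0.1325  0.191 ]
2601 [524. 194.] 0.127 [ 0.9035 -0.1883  0.127 ]
2601 [524. 194.] 0.191 [ 0.8444 -0.1666  0.191 ]
72 [274. 151.] 0.127 [ 0.6028 -0.1128  0.127 ]
72 [274. 151.] 0.191 [ 0.6047 -0.1064  0.191 ]
30 [277. 162.] 0.127 [ 0.604 -0.124  0.127]
30 [277. 162.] 0.191 [ 0.6056 -0.1154  0.191 ]
blue_grip [([0.6, -0.142, 0.194], 0.79), ([0.572, -0.285, 0.124], 0.66)]
blue_canister [([0.548, -0.298, 0.098], 0.96), ([0.565, -0.138, 0.127], 0.76)]
pos [ 0.602 -0.15   0.183] slide [0.52 0.03 9.65] turn [-0.   0.1 -0.5]
```

View pics/w1.png

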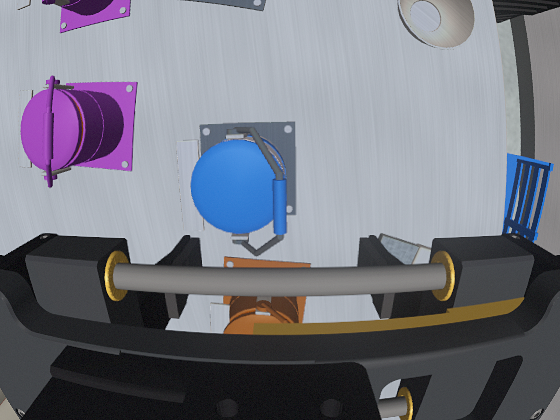

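The wrist picture shows the sleeve at (279,206) between the open fingers (185 and 370), with the blue lid at (238,185). So I'll descend and grip.

```bash
python3 -m pendant '[{"turn":[0,0,-0.5],"slide":[0.5,0,3],"jaw":1},{"turn":[0,0,-0.5],"slide":[0.5,0,6],"jaw":1},{"turn":[0,0,-0.5],"slide":[0.5,0,8.5],"jaw":1},{"turn":[0,0,-0.5],"slide":[0.5,0,9.6],"jaw":1},{"turn":[0,0,-0.5],"slide":[0.5,0,9.6],"jaw":0.5},{"turn":[0,0,-0.5],"slide":[0.5,0,9.6],"jaw":0},{"turn":[0,0,-0.5],"slide":[0.5,0,9.6],"jaw":0},{"turn":[0,0,-0.5],"slide":[0.5,0,9.6],"jaw":0},{"turn":[0,0,-0.5],"slide":[0.5,0,9.6],"jaw":0},{"turn":[0,0,-0.5],"slide":[0.5,0,9.6],"jaw":0}]' 40
python3 - <<'E'
from h import *
p=env.capture('side');cv2.imwrite('pics/s2.png',cv2.resize(p['image'][100:270,180:380],None,fx=3,fy=3))
E
```

```text
t: 3.25
tool_pos: [0.6033, -0.1477, 0.1847]
tool_rot: [[0.109, 0.994, 0.002], [0.994, -0.109, -0.001], [-0.0, 0.002, -1.0]]
ft_force: [0.8, 0.6, 0.5]
finger_gap: 0.63
finger_force: 0.0
```

View pics/s2.png

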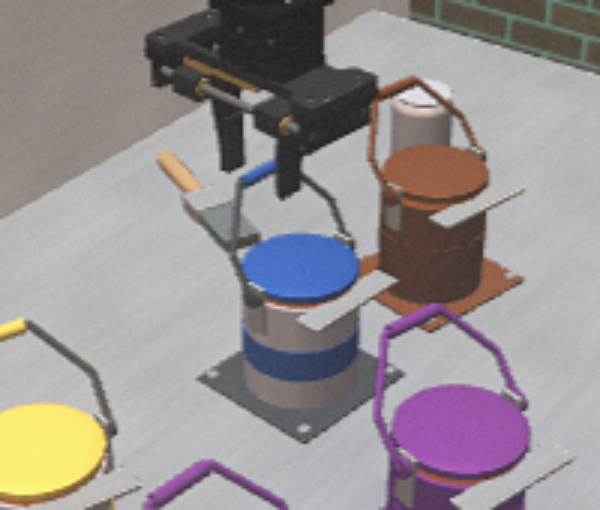

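The fingers straddle the blue sleeve (at about 258,172 in the crop) and are still closing. I'll keep closing, slightly lower.

```bash
python3 -m pendant '[{"turn":[0,0,0],"slide":[0,0,0.2],"jaw":0},{"turn":[0,0,0],"slide":[0,0,0.2],"jaw":0},{"turn":[0,0,0],"slide":[0,0,0.2],"jaw":0},{"turn":[0,0,0],"slide":[0,0,0.2],"jaw":0},{"turn":[0,0,0],"slide":[0,0,0.2],"jaw":0},{"turn":[0,0,0],"slide":[0,0,0.2],"jaw":0},{"turn":[0,0,0],"slide":[0,0,0.2],"jaw":0},{"turn":[0,0,0],"slide":[0,0,0.2],"jaw":0},{"turn":[0,0,0],"slide":[0,0,0.2],"jaw":0},{"turn":[0,0,0],"slide":[0,0,0.2],"jaw":0}]' 40
```

```text
t: 4.13
tool_pos: [0.6027, -0.1476, 0.1815]
tool_rot: [[0.109, 0.994, 0.0], [0.994, -0.109, -0.0], [-0.0, 0.0, -1.0]]
ft_force: [-0.9, -0.1, 0.4]
finger_gap: 0.113
finger_force: 40.0
```

```bash
python3 -m pendant '[{"turn":[0,0,0],"slide":[0,-0.89,-0.45],"jaw":0},{"turn":[0,0,0],"slide":[0,-1.79,-0.79],"jaw":0},{"turn":[0,0,0],"slide":[0,-2.73,-1.02],"jaw":0},{"turn":[0,0,0],"slide":[0,-3.69,-1.15],"jaw":0},{"turn":[0,0,0],"slide":[0,-4.66,-1.18],"jaw":0},{"turn":[0,0,0],"slide":[0,-5.62,-1.1],"jaw":0},{"turn":[0,0,0],"slide":[0,-6.57,-0.91],"jaw":0},{"turn":[0,0,0],"slide":[0,-7.49,-0.62],"jaw":0},{"turn":[0,0,0],"slide":[0,-8.38,-0.23],"jaw":0},{"turn":[0,0,0],"slide":[0,-9.22,0.25],"jaw":0}]' 40
python3 - <<'E'
from h import *
s=env.observe()
for t in[2.3,3.0]: go([.088*np.cos(t),.115+.088*np.sin(t)-.0097],local=True)
p=env.capture('side');cv2.imwrite('pics/s3.png',cv2.resize(p['image'][100:270,180:380],None,fx=3,fy=3))
E
```

```text
t: 4.97
tool_pos: [0.5127, -0.1382, 0.1813]
tool_rot: [[0.11, 0.994, 0.007], [0.994, -0.11, -0.002], [-0.002, 0.008, -1.0]]
ft_force: [4.8, -2.2, 4.2]
finger_gap: 0.113
finger_force: 40.0
pos [ 0.5004 -0.1386  0.1709] slide [-0.17 -1.22  1.03] turn [0.4 0.1 0.2]
pos [ 0.4721 -0.1354  0.1177] slide [-0.15 -4.11  6.33] turn [0.4 0.1 0.2]
```

View pics/s3.png

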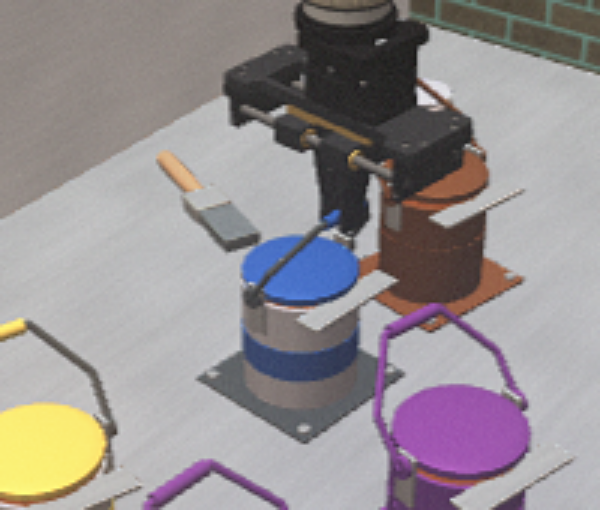

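The bail follows the gripper: the sleeve is at (333,217) in the crop, past upright and over the lid. I'll continue the arc over centre.

```bash
python3 -m pendant '[{"turn":[0,0,0],"slide":[0,-0.71,0.52],"jaw":0},{"turn":[0,0,0],"slide":[0,-1.36,1.11],"jaw":0},{"turn":[0,0,0],"slide":[0,-1.96,1.76],"jaw":0},{"turn":[0,0,0],"slide":[0,-2.49,2.46],"jaw":0},{"turn":[0,0,0],"slide":[0,-2.94,3.22],"jaw":0},{"turn":[0,0,0],"slide":[0,-3.31,4.01],"jaw":0},{"turn":[0,0,0],"slide":[0,-3.61,4.84],"jaw":0},{"turn":[0,0,0],"slide":[0,-3.82,5.69],"jaw":0},{"turn":[0,0,0],"slide":[0,-3.89,6.13],"jaw":0},{"turn":[0,0,0],"slide":[0,-3.89,6.13],"jaw":0}]' 40
python3 - <<'E'
from h import *
go([.088*np.cos(3),.115+.088*np.sin(3)-.0097],local=True)
p=env.capture('side');cv2.imwrite('pics/s4.png',cv2.resize(p['image'][100:270,180:380],None,fx=3,fy=3))
E
```

```text
t: 5.85
tool_pos: [0.4726, -0.133, 0.1164]
tool_rot: [[0.109, 0.994, 0.001], [0.994, -0.109, 0.001], [0.001, 0.0, -1.0]]
ft_force: [6.5, -1.7, 0.2]
finger_gap: 0.115
finger_force: 40.0
pos [ 0.4721 -0.1354  0.1177] slide [-0.24 -0.02 -0.14] turn [ 0.  -0.1  0.2]
```

View pics/s4.png

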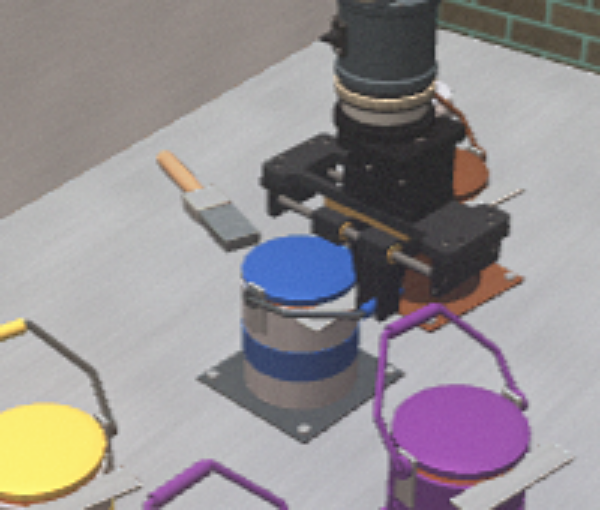

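The sleeve is at (375,305) in the crop, in front and nearly level, which is past centre. I'll open slightly and lift away.

```bash
python3 -m pendant '[{"turn":[0,0,0],"slide":[0,0,0],"jaw":0.35},{"turn":[0,0,0],"slide":[0,0,0],"jaw":0.35},{"turn":[0,0,0],"slide":[0,0,0],"jaw":0.35},{"turn":[0,0,0],"slide":[0,0,0],"jaw":0.35},{"turn":[0,0,0],"slide":[0,0,0],"jaw":0.35},{"turn":[0,0,0],"slide":[0,0,-2],"jaw":0.35},{"turn":[0,0,0],"slide":[0,0,-5],"jaw":0.35},{"turn":[0,0,0],"slide":[0,0,-9],"jaw":0.35},{"turn":[0,0,0],"slide":[0,0,-13],"jaw":0.35},{"turn":[0,0,0],"slide":[0,0,-17],"jaw":0.35}]' && python3 -m pendant '[{"turn":[0,0,0],"slide":[0,0,0],"jaw":0.35},{"turn":[0,0,0],"slide":[0,0,0],"jaw":0.35},{"turn":[0,0,0],"slide":[0,0,0],"jaw":0.35},{"turn":[0,0,0],"slide":[0,0,0],"jaw":0.35}]'
python3 - <<'E'
from h import *
p=env.capture('side');cv2.imwrite('pics/s5.png',cv2.resize(p['image'][100:300,140:380],None,fx=3,fy=3))
E
```

```text
t: 6.73
tool_pos: [0.471, -0.1329, 0.289]
tool_rot: [[0.109, 0.994, -0.002], [0.994, -0.109, 0.001], [0.0, -0.003, -1.0]]
ft_force: [1.5, -0.3, -0.0]
finger_gap: 0.354
finger_force: 0.0
t: 7.07
tool_pos: [0.471, -0.1332, 0.2859]
tool_rot: [[0.109, 0.994, -0.004], [0.994, -0.109, 0.001], [0.001, -0.004, -1.0]]
ft_force: [0.3, -0.5, -0.4]
finger_gap: 0.355
finger_force: 0.0
```

View pics/s5.png

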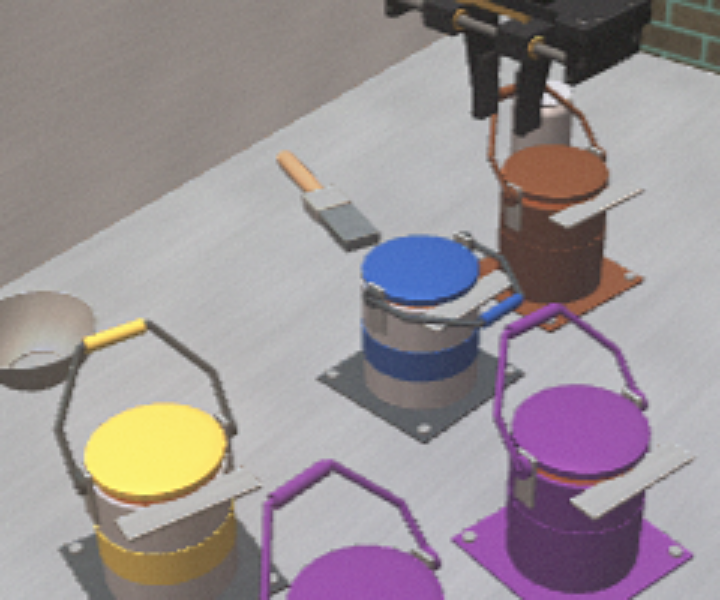

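The blue bail lies level on its rest in front, with its grip at (502,308) in the crop. The yellow bail still stands open at (115,333), and the gripper is clear. I'll check the angle, then hand in.

Run:
```python
from h import *
p=env.capture('side')
b=[x[1].round(1).tolist() for x in blobs(p) if x[1][1]>50];print(b)
d={}
for q in(1.9,2.1,2.24):
    x=.088*np.cos(.9+q);d[q]=proj(p,[V[0]+x*np.cos(V[2]),V[1]+x*np.sin(V[2]),.115+.088*np.sin(.9+q)])[0]
    print(q,d[q].round(1))
if any(np.hypot(*(np.array(c)-d[2.24]))<4 for c in b): print(env.close_job())
```

```text
[[279.9, 189.3], [306.8, 202.3]]
1.9 [305.2 192.5]
2.1 [306.4 199.1]
2.24 [306.5 203.5]
the job is handed in; nothing more can be done
None
```

The blue canister's bail is over centre and resting home at the front, at about 2.2 rad by the side camera. The yellow bail is still open, the gripper is clear, and the job was handed in at about 7 s; no verdict was returned.

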